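Change the patio lantern from flashing to steady light

TASK

The battery lantern has been left flashing. First push its black toggle (flasher) over to off, towards the panel edge without a mark, and only then push its red toggle (steady light) over to on, towards the edge with the small black bars, each past centre until it snaps fully across. Only push the levers: leave the lantern standing where it is, do not lift or tip it, leave everything else on the table undisturbed.

Things in the scene. Friction and masses are not known exactly. Their poses are not given: they have to be found in the camera images.
- lantern: Battery lantern standing loose, 1.6 to 2.4 kg: dark green housing 130 mm (own x) by 230 mm (own y), white switch deck 80 mm up; cream globe with black cap at its +y end (axis at y = 67 mm, radius 42 mm, top 136 mm up). Origin: centre of underside, z up. Its -x side faces roughly the robot (turned up to 0.7 rad). A black bar across the deck 48 mm to +x of each lever marks the ON side
- red_pivot (a point): Pivot of the red toggle lever: 83 mm above the lantern's underside (3 mm above the deck), at x = 0, y = -15 mm in the lantern's frame. Same axes as the lantern
- black_pivot (a point): Pivot of the black toggle lever: 83 mm above the lantern's underside, at x = 0, y = -79 mm in the lantern's frame (64 mm from the red one). Same axes as the lantern
- red_switch_tip (a point): Centre of the round end of the red lever (11 mm thick, steel stem, 45 mm from pivot to this point; the end reaches 5.5 mm further)
- black_switch_tip (a point): Centre of the round end of the black lever (same form as the red one)
- red_switch (a joint): Angle of the red lever (steady light): 0 = off, leaning 0.45 rad to the lantern's -x; 0.9 = on, leaning 0.45 rad to its +x; 0.45 = upright. The lever is weighted and tips over centre: it snaps to the nearer end stop and stays; about 0.7 N at the tip starts it. Starts off
- black_switch (a joint): Angle of the black lever (flasher): 0 = off, leaning to the lantern's -x; 0.9 = on, leaning to its +x; same action. Starts on
- tumbler: Ribbed clear glass tumbler, 72 mm wide, 105 mm tall, upright; origin centre of underside. Bystander
- flowerpot: Orange plastic flowerpot, 96 mm wide, 86 mm tall, upright, empty; origin centre of underside. Bystander
- balm_tin: Small round can with a paper label, 64 mm wide, 62 mm tall; origin centre of underside. Bystander
- plate: White melamine plate lying flat, 160 mm wide, 16 mm tall; origin centre of underside. Bystander
- spoon: Small wooden spoon lying flat beside the lantern, 170 mm long along its own x. Bystander
- seed_jar: Amber glass jar, 56 mm wide, 80 mm tall; origin centre of underside. Bystander

How it is judged:
On the way, in this order (a step that is already met when the one before it is completed fails the run):
1. the black lever has snapped to off while the red one is still off (value of joint each of black_switch, red_switch below 0.12 rad), for 0.2 s.
2. then the red lever has snapped to on with the black one still off (value of joint black_switch below 0.12 rad and value of joint red_switch above 0.78 rad), for 0.2 s.
At the end, for the whole second after the job is handed in: Black lever off (below 0.12 rad) and red lever on (above 0.78 rad), the lantern upright, at rest and within 30 mm of where it stood, every bystander within 20 mm of where it stood (all of step 2 and distance of lantern from where it was at the start of the episode below 0.03 m and angle between lantern's own z axis and vertical below 0.05 rad and linear speed of lantern below 0.02 m/s and distance of each of tumbler, flowerpot, balm_tin, plate, spoon, seed_jar from where it was at the start of the episode below 0.02 m); the robot touches nothing.
It fails at once if the lantern is lifted, tipped or shoved more than 30 mm (height (world z) of lantern above 0.012 m or angle between lantern's own z axis and vertical above 0.15 rad or distance of lantern from where it was at the start of the episode above 0.03 m).
It fails at once if the red lever goes over before the black one is off (value of joint each of red_switch, black_switch above 0.5 rad).
It fails at once if a bystander is moved more than 20 mm, lifted or knocked (distance of any of tumbler, flowerpot, balm_tin, plate, spoon, seed_jar from where it was at the start of the episode above 0.02 m).
It also fails if it takes over 42 s, if anything falls off the work surface, if the arm or the gripper's body presses on something with over 40 N, if the wrist force passes 120 N, or if a joint passes its speed limit or range.

ROBOT

A 7-joint arm with a two-finger parallel gripper is mounted at the origin on the work surface. World frame = base frame: x ahead of the robot, y to its left, z up, the work surface at z = 0. Lengths are in m, angles in rad, forces in N, time in s.
With the tool pointing down it reaches from about 0.425 to 0.925 m from the base axis. Payload 6.8 kg.
Tool frame: the origin (TCP) lies between the finger pads; the fingertips stand 8 mm ahead of it and the grasp point (between the pads) lies 11 mm behind it; z points along the fingers, y is the line along which they close (so a half turn about z gives the same grasp; the last joint's range is limited). The gripper opens to 85 mm and grips with 20 to 120 N. Pads are 22 mm wide; open, the fingers measure 114 mm over their backs; the gripper's body (76 mm by 85 mm) begins 54 mm behind the grasp point. The pads swing forward as they close: fully open they stand 13 mm farther back than shut.
Start: joints at [1.239, 0.477, 0.022, 1.555, -0.011, 1.109, -0.083], TCP at [0.15, -0.658, 0.239] pointing down, gripper open.
Joint ranges: [-2.96, 2.96], [-0.34, 2.1], [-1.41, 1.46], [0.24, 2.44], [-1.37, 4.51], [0.17, 1.92], [-2.96, 2.96]. Speed limits (rad/s): [2.39, 2.39, 3.14, 3.14, 3.14, 3.14, 3.14].

INTERFACE

Orientations are given as a rotation vector (axis times angle).
In Python, from cell import * gives the robot as it stands. Calls block until the motion is done:
- move_ptp(position, orientation): joint-space move of the TCP to a pose.
- servo_line(position, attitude=None, speed=0.15): straight line of the TCP; attitude=None keeps the orientation; speed is the mean speed in m/s.
- move_j(angles): joint-space move.
- command_gripper(opening): finger opening in m; the grip force is fixed at half the most; returns when the fingers have stopped.
- hold(seconds).
- solve_ik(position, orientation): joint angles nearest the present ones, or None.
- get_obs(): the state.
- snapshot(name): name is "side" or "top"; returns a dict with "img" (384x512x3 uint8, red, green, blue), "fx", "fy", "cx", "cy" (pixels), "dist" ([k1, k2, p1, p2, k3] as OpenCV has them; the pictures are not rectified), "R" (3x3) and "t" (3): a world point X has camera coordinates R X + t. Camera axes: x right, y down, z forward; pixel columns grow to the right and rows downward; lengths in m; the calibration is good to about 2 mm. A picture is of the moment at which its call begins. There is no depth.
A pose or a line that the arm cannot do raises PlanningError and nothing moves.
- finish_job(): hands the job in; it is judged then, once.
Trained networks look in a picture, given as the dict that the camera call returned (one of the last four; its "shot" number tells which), for a name from the list of things; names that differ only in an ending like _2 or _b are one class to them, and where a whole thing is asked for, a point or a joint stands for the part that bears it (a point fixed in the world has none). Each returns a list of dicts, best first, with "conf" (0 to 1); they miss things now and then, are a little off and sometimes report something else, mostly with a low value. They report only what shows in the picture. A call takes as long as a camera call.
- search_frame(picture, thing): "rect" ([centre column, centre row, width, height] as shares, 0 to 1, of the picture: columns of its width, rows of its height, round what is visible of it).
- outline_of(picture, thing): "pixels" (384x512 bool, what is visible of it) and "rect" ([centre column, centre row, width, height] as shares, 0 to 1, of the picture: columns of its width, rows of its height, round what is visible of it).
- spot_point(picture, thing): "location" ([column, row] as shares, 0 to 1, of the picture: columns of its width, rows of its height: a listed point, or the origin of a listed thing).
The state is a dict: "t": time; "joint_positions": joint angles; "joint_vel": joint speeds; "tau": joint torques, N m; "position": TCP position; "ee_rot": TCP orientation; "wrist_force": force on the tool from outside, world axes, zero at the start; "ft_torque": the same for the moment, N m; "width": finger opening in m; "finger_force": force on a finger pad.
Only numpy, scipy, OpenCV 4.12 (cv2) and the standard library are available. Lean on these libraries where they do the work, as an engineer would, in place of code of your own. Each camera call takes 0.05 s, during which the arm holds its last target. There are 200 camera calls.

## Working session

There is one attempt and no reset: what is moved stays moved. The work goes in short steps, each a Python script; the robot and the scene stay as the last script left them, time stands still between calls to the robot, and variables do not carry over. Pictures are saved under pics/ and viewed, at most 10 in all, crops included, and the job is handed in when it is done.

```bash
mkdir -p pics; cat > h.py <<'E'
from cell import *
import numpy as np, cv2
def K(p): return np.array([[p["fx"],0,p["cx"]],[0,p["fy"],p["cy"]],[0,0,1]],float)
def proj(p,X):
    X=np.atleast_2d(np.asarray(X,float))
    return cv2.projectPoints(X,cv2.Rodrigues(np.array(p["R"],float))[0],np.array(p["t"],float),K(p),np.array(p["dist"],float))[0].reshape(-1,2)
def ray(p,uv):
    n=cv2.undistortPoints(np.array([[uv]],float),K(p),np.array(p["dist"],float)).ravel()
    R=np.array(p["R"]);return -R.T@np.array(p["t"]), R.T@np.array([n[0],n[1],1.])
def onz(p,uv,z):
    c,d=ray(p,uv);return c+d*(z-c[2])/d[2]
def save(p,n): cv2.imwrite("pics/"+n,cv2.cvtColor(p["img"],cv2.COLOR_RGB2BGR))
def px(l): return np.array([l[0]*512,l[1]*384])
E
python3 - <<'E'
from h import *
for c in ["side","top"]:
    p=snapshot(c); save(p,c+"0.png")
    print(c,"cam",-np.array(p["R"]).T@p["t"])
    for n in ["lantern","red_pivot","black_pivot","red_switch_tip","black_switch_tip","tumbler","flowerpot","balm_tin","plate","spoon","seed_jar"]:
        r=spot_point(p,n)
        z={"red_pivot":.083,"black_pivot":.083,"red_switch_tip":.1235,"black_switch_tip":.1235}.get(n,0)
        for d in r[:2]: print(n,round(d["conf"],2),px(d["location"]).round(1),onz(p,px(d["location"]),z).round(3))
print(get_obs()["t"],get_obs()["ee_rot"])
E
```

```text
side cam [0.23653673 0.66094345 0.85531215]
lantern 0.55 [274.5 225.1] [0.515 0.033 0.   ]
red_pivot 0.62 [274.1 196.9] [0.525 0.017 0.083]
black_pivot 0.96 [270.8 174.5] [ 0.564 -0.047  0.083]
red_switch_tip 0.52 [281.6 187.7] [0.506 0.018 0.123]
black_switch_tip 0.44 [262.1 164. ] [ 0.58  -0.033  0.123]
black_switch_tip 0.2 [274.5 227.7] [0.472 0.13  0.123]
tumbler 0.88 [269.1 171.3] [ 0.608 -0.132  0.   ]
flowerpot 0.88 [214.5 211.5] [0.67  0.059 0.   ]
balm_tin 0.59 [223.6 258.2] [0.58  0.173 0.   ]
plate 0.8 [274.9 310.1] [0.417 0.241 0.   ]
spoon 0.57 [322.5 223.9] [ 0.41  -0.022  0.   ]
seed_jar 0.67 [230.1 177.9] [ 0.692 -0.063  0.   ]
top cam [0.43085854 0.05176791 1.08117171]
lantern 0.66 [263.8 226.1] [0.516 0.033 0.   ]
red_pivot 0.6 [268.4 223.7] [0.515 0.024 0.083]
black_pivot 0.75 [291.7 206.7] [ 0.556 -0.029  0.083]
red_switch_tip 0.46 [274.3 225.6] [0.508 0.012 0.123]
black_switch_tip 0.58 [293.5 197.7] [ 0.571 -0.03   0.123]
tumbler 0.94 [325.7 187.7] [ 0.617 -0.121  0.   ]
flowerpot 0.89 [254.4 164. ] [0.674 0.061 0.   ]
balm_tin 0.72 [209.3 195.9] [0.588 0.172 0.   ]
plate 0.93 [180.  268.9] [0.406 0.236 0.   ]
plate 0.33 [273.9 229.5] [0.508 0.008 0.   ]
spoon 0.9 [286.2 273.4] [ 0.401 -0.024  0.   ]
seed_jar 0.85 [309.2 156. ] [ 0.698 -0.079  0.   ]
1.2 [3.12187576e+00 3.50675372e-01 8.14044524e-05]
```

```bash
cd pics; python3 -c "
import cv2,numpy as np
cv2.imwrite('both0.png',np.hstack([cv2.resize(cv2.imread(f),(400,300)) for f in('side0.png','top0.png')]))"
```

```text
(no output)
```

View pics/top0.png

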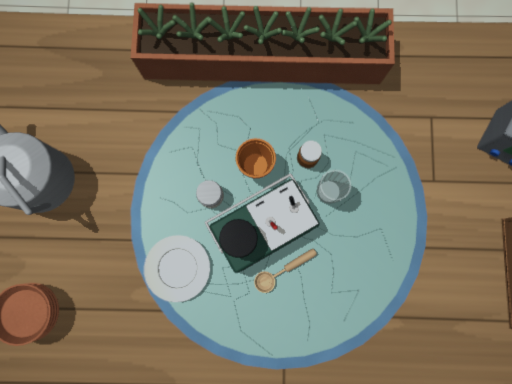

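View pics/side0.png

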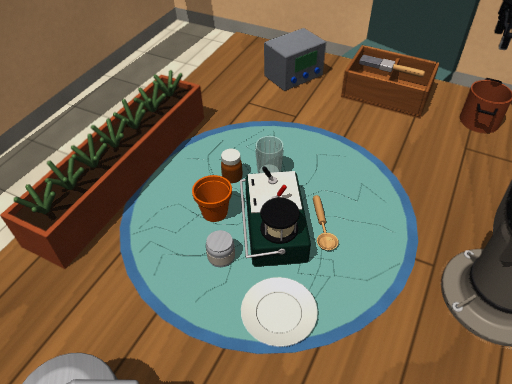

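The top view shows the lantern near (265,222): black lever tip at about (293,199) leaning to the bars (260,204)/(283,190), red at (274,225), globe at lower left. A wire bail lies along its +x side. Next I fit the pose using the points from both cameras.

```bash
cat >> h.py <<'E'
s,c=.0196,.0405+.083
PT={"lantern":(0,0,0),"red_pivot":(0,-.015,.083),"black_pivot":(0,-.079,.083),"red_switch_tip":(-s,-.015,c),"black_switch_tip":(s,-.079,c)}
def w(q,P):
    P=np.atleast_2d(P);C,S=np.cos(q[2]),np.sin(q[2])
    return np.c_[q[0]+C*P[:,0]-S*P[:,1],q[1]+S*P[:,0]+C*P[:,1],P[:,2]]
E
python3 - <<'E'
from h import *
from scipy.optimize import least_squares
ob=[];P={}
for cam in ["side","top"]:
  p=P[cam]=snapshot(cam)
  for n in PT:
    for d in spot_point(p,n)[:1]: ob.append((p,n,px(d["location"]),cam))
  # white deck centroid: bright, low-saturation pixels within the lantern outline
  m=outline_of(p,"lantern")[0]["pixels"]; P[cam+"m"]=m
def f(q): return np.concatenate([(proj(p,w(q,PT[n]))[0]-u) for p,n,u,_ in ob])
r=least_squares(f,[.516,.033,.58],x_scale=[.1,.1,1],loss="soft_l1")
q=r.x;print(q,[(o[1],o[3],e.round(1).tolist()) for o,e in zip(ob,f(q).reshape(-1,2))])
np.save("q.npy",q)
im=[]
for cam in ["side","top"]:
  p=P[cam];k=6
  o=proj(p,w(q,[0,0,.08]))[0].astype(int)-[33,40]
  a=cv2.resize(cv2.cvtColor(p["img"],cv2.COLOR_RGB2BGR)[o[1]:o[1]+80,o[0]:o[0]+66],None,fx=k,fy=k,interpolation=cv2.INTER_CUBIC)
  for z,col in[(.08,(255,0,255)),(0,(255,255,0))]:
    B=np.array([[-.065,-.115,z],[.065,-.115,z],[.065,.115,z],[-.065,.115,z]])
    cv2.polylines(a,[((proj(p,w(q,B))-o+.5)*k).astype(np.int32)],True,col,1)
  for n in PT:
    u=((proj(p,w(q,PT[n]))[0]-o+.5)*k).astype(int);cv2.circle(a,tuple(u.tolist()),4,(0,255,0),1)
  im.append(a)
cv2.imwrite("pics/fit1.png",np.hstack(im))
E
```

```text
[0.51280431 0.03465766 0.51728001] [('lantern', 'side', [0.4, -1.0]), ('red_pivot', 'side', [0.6, 2.6]), ('black_pivot', 'side', [5.4, -0.2]), ('red_switch_tip', 'side', [-0.9, 0.5]), ('black_switch_tip', 'side', [-56.8, -54.8]), ('lantern', 'top', [-0.0, -0.6]), ('red_pivot', 'top', [0.8, -0.5]), ('black_pivot', 'top', [-2.9, 0.7]), ('red_switch_tip', 'top', [2.2, -0.4]), ('black_switch_tip', 'top', [-1.9, 1.4])]
```

View pics/fit1.png

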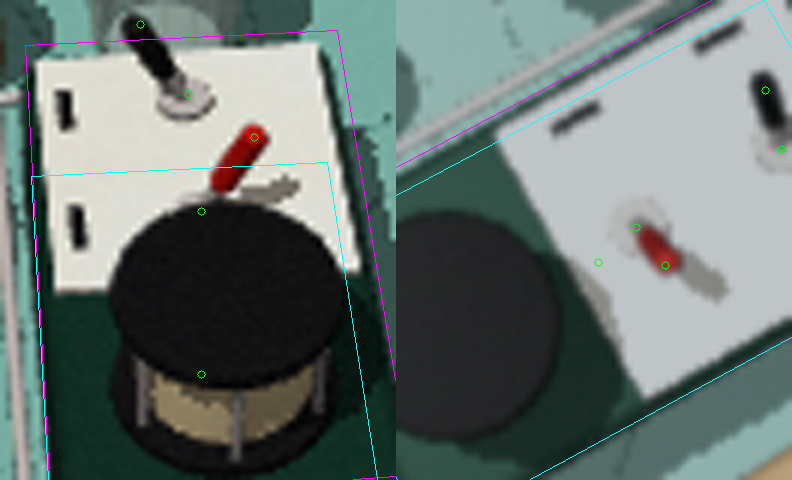

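The fit lands on the levers to within about 3 mm (tips at (141,24) and (254,137) in the side crop). The bars suggest a yaw of about 0.54. I'll go above the black lever's ON side, descend, and check.

```bash
cat >> h.py <<'E'
from scipy.spatial.transform import Rotation as Ro
try: q=np.load("q.npy"); q[2]=.54
except Exception: pass
def att(yaw): return Ro.from_matrix(Ro.from_euler("z",yaw).as_matrix()@np.diag([1,-1,-1.])).as_rotvec()
def tgt(x,y,z): return w(q,[x,y,z])[0]
E
python3 - <<'E'
from h import *
command_gripper(0)
j=get_obs()["joint_positions"]
best=None
for k in (0,np.pi,-np.pi):
    s_=solve_ik(tgt(.048,-.079,.25),att(q[2]+k))
    print(k,None if s_ is None else np.round(s_,2))
    if s_ is not None and (best is None or np.abs(np.array(s_)-j).max()<best[0]): best=(np.abs(np.array(s_)-j).max(),k)
A=att(q[2]+best[1]); np.save("A.npy",A)
move_ptp(tgt(.048,-.079,.25),A)
servo_line(tgt(.048,-.079,.150),speed=.1)
o=get_obs();print(o["t"],o["position"],tgt(.048,-.079,.15),o["width"],o["wrist_force"])
ims=[]
for c in("side","top"):
    p=snapshot(c);u=proj(p,tgt(0,-.05,.1))[0].astype(int)-[40,45]
    ims.append(cv2.resize(p["img"][u[1]:u[1]+90,u[0]:u[0]+78,::-1],None,fx=5,fy=5,interpolation=cv2.INTER_CUBIC))
cv2.imwrite("pics/a.png",np.hstack(ims))
E
```

```text
0 [ 0.36  0.4  -0.59  1.71  0.24  1.11 -1.33]
3.141592653589793 [ 0.73  0.61 -1.18  1.69  0.59  1.25  1.53]
-3.141592653589793 [ 0.73  0.61 -1.18  1.69  0.59  1.25  1.53]
6.5917 [ 0.59513926 -0.008309    0.1506974 ] [ 0.59459107 -0.0084228   0.15      ] -0.00011029514231481183 [-0.19162677  0.74235854  0.62517533]
```

View pics/a.png

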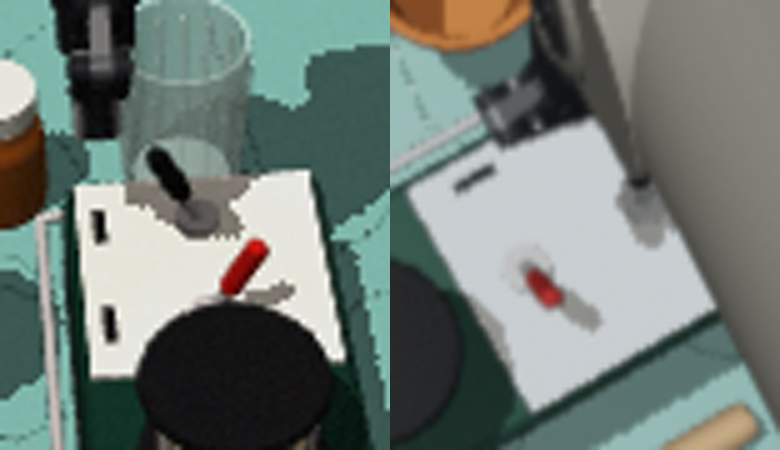

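The side crop shows the shut fingers (tip at (97,135)) to the ON side of the black tip (157,157), clear of the bail (45,215) and the tumbler. Now descend and push toward -x.

```bash
python3 - <<'E'
from h import *
f=lambda m:print(m,round(get_obs()["t"],2),np.round(get_obs()["wrist_force"],1))
servo_line(tgt(.048,-.079,.114),speed=.08);f("down")
servo_line(tgt(.020,-.079,.114),speed=.06);f("mid")
servo_line(tgt(.003,-.079,.114),speed=.05);f("push")
servo_line(tgt(.03,-.079,.114),speed=.12)
servo_line(tgt(.03,-.079,.19),speed=.15);f("up")
A=np.load("A.npy")
move_ptp(tgt(-.05,-.015,.19),A);f("over red")
ims=[]
for c in("side","top"):
    p=snapshot(c);u=proj(p,tgt(0,-.05,.1))[0].astype(int)-[40,45]
    for n in("red_switch_tip","black_switch_tip"):
        for d in spot_point(p,n)[:1]:
            print(c,n,d["conf"],px(d["location"]),[proj(p,w(q,[k*.0196,PT[n][1],.1235]))[0].round(1) for k in(-1,1)])
    ims.append(cv2.resize(p["img"][u[1]:u[1]+90,u[0]:u[0]+78,::-1],None,fx=5,fy=5,interpolation=cv2.INTER_CUBIC))
cv2.imwrite("pics/b.png",np.hstack(ims))
E
```

```text
down 7.29 [ 0.2  0.5 -0. ]
mid 7.91 [-0.1  0.1  0.6]
push 8.4 [2.6 1.2 0.5]
up 9.43 [-0.1  0.2 -0.9]
over red 9.93 [1.2 0.2 0.1]
side red_switch_tip 0.6 [284.2112 186.0864] [array([283.8, 186.2]), array([266.6, 187.3])]
```

View pics/b.png

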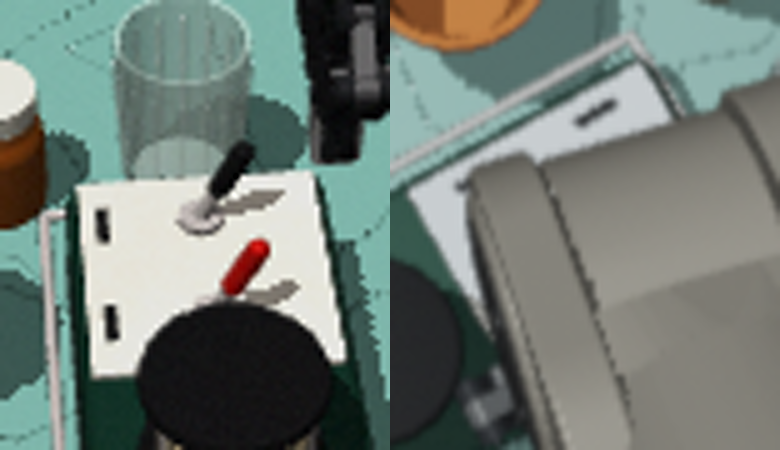

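The black lever (tip (240,155)) now leans to the unmarked side, parallel to the red one (tip (257,250)), and the lantern hasn't moved. Next I push red to +x.

```bash
python3 - <<'E'
from h import *
f=lambda m:print(m,round(get_obs()["t"],2),np.round(get_obs()["wrist_force"],1))
servo_line(tgt(-.050,-.015,.114),speed=.1);f("down")
servo_line(tgt(-.020,-.015,.114),speed=.06);f("mid")
servo_line(tgt(-.003,-.015,.114),speed=.05);f("push")
servo_line(tgt(-.035,-.015,.114),speed=.12)
servo_line(tgt(-.035,-.015,.22),speed=.15);f("up")
move_j([1.239,.477,.022,1.555,-.011,1.109,-.083]);f("home")
ims=[]
for c in("side","top"):
    p=snapshot(c);u=proj(p,tgt(0,-.05,.1))[0].astype(int)-[40,45]
    for n in("red_switch_tip","black_switch_tip"):
        for d in spot_point(p,n)[:1]:
            print(c,n,round(d["conf"],2),px(d["location"]),[proj(p,w(q,[k*.0196,PT[n][1],.1235]))[0].round(1) for k in(-1,1)])
    ims.append(cv2.resize(p["img"][u[1]:u[1]+90,u[0]:u[0]+78,::-1],None,fx=5,fy=5,interpolation=cv2.INTER_CUBIC))
cv2.imwrite("pics/c.png",np.hstack(ims))
E
```

```text
down 11.13 [0.9 0.1 0. ]
mid 11.78 [-0.7 -0.8  0.1]
push 12.28 [-4.4 -3.3  2.5]
up 13.55 [-0.2 -0.1 -1. ]
home 16.18 [-0.4 -0.2  0.5]
side red_switch_tip 0.39 [265.0112 187.8144] [array([283.8, 186.2]), array([266.6, 187.3])]
side black_switch_tip 0.57 [277.8112 162.5088] [array([280.6, 166.8]), array([264.2, 167.8])]
top red_switch_tip 0.41 [266.496  211.8144] [array([274.4, 227.4]), array([265.7, 212.1])]
top black_switch_tip 0.42 [303.2064 207.7824] [array([299.4, 213.2]), array([290.5, 198. ])]
```

View pics/c.png

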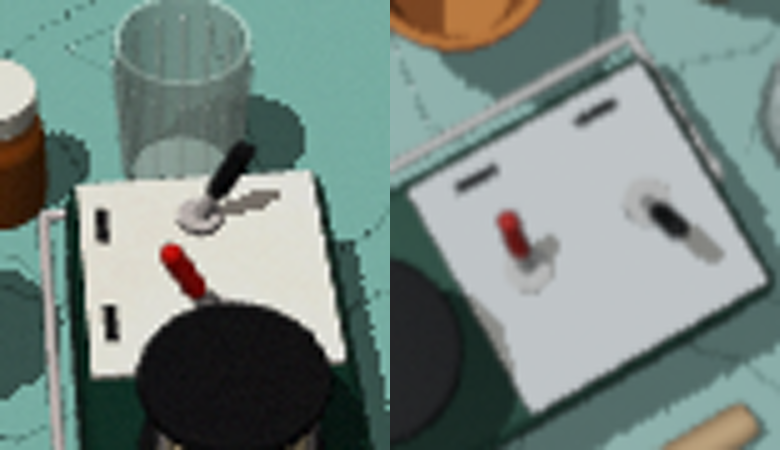

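Red (tip (172,253) in the side crop, (508,220) in the top crop) now leans to the bars, black leans to the unmarked side, and the lantern has not moved.

```bash
python3 -c "
from cell import *
print(finish_job())"
```

```text
the job is handed in; nothing more can be done
None
```

The job is handed in: I pushed the black toggle to off first, then the red to on; the last pictures show both snapped fully across, the lantern where it stood, and the arm clear after about 16 s of the 42 s allowed.

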